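Put the gauge in its caddy and hold the caddy up level

TASK

Take the flat steel go/no-go gauge out of its wooden stand and slide it fully down into the empty slot of the gauge caddy while the caddy stands on the bench. Then take the caddy by its handle bar, lift it straight up about 10 cm clear of the bench, and finish while still holding it there, level and still, with the gauge in its slot. Leave the other things on the bench where they are.

Things in the scene. Friction and masses are not known exactly. Their poses are not given: they have to be found in the camera images.
- gauge: Flat steel step gauge, about 250 g, loose, upright in the stand: plate 50 mm wide (its x), 8 mm thick (its y), 60 mm tall, with a central tab 30 mm wide of the same thickness above it, 96 mm tall in all (a shoulder on its -x side reaches 74 mm). Origin: centre of its bottom edge; z up. Grip the tab from above across the 8 mm. It fits the slot either way round.
- stand: Low wooden block 90 x 50 x 38 mm, fixed to the bench, with a slot along its x axis, 54 x 12 mm and 30 mm deep, in which the gauge stands with its bottom edge 8 mm above the bench. Origin: centre of its underside.
- caddy: Loose plywood caddy, about 0.5 kg: block 130 (x) by 170 (y) by 45 mm tall, an empty slot on its +y side, three steel pin gauges fixed on its -y side (to 78 mm high), over its middle a handle: two 14 mm square posts at x = +-55 mm carry a straight bar along x. Origin: centre of its underside; z up. With the gauge in, its centre of mass is within 20 mm of below the bar's middle.
- slot (a point): Floor centre of the caddy's empty slot: 66 mm to the caddy's +y side, 10 mm above its underside; turns with it. The slot is 52.6 mm long (caddy's x), 10.6 mm wide, 35 mm deep, open upward, mouth bevelled 2 mm. The gauge is home when its origin is here; its top is then 106 mm above the caddy's underside.
- handle (a point): Middle of the caddy's handle bar, 128 mm above the caddy's underside. The bar is 14 mm wide (caddy's y), 16 mm tall (top at 136 mm), with 96 mm free length between the posts along the caddy's x. Grip it from above across the 14 mm, near its middle.
- union_nut: Brass hexagonal union nut, 42 mm across flats, 28 mm tall, lying on the bench. Bystander. Origin: centre of its underside.
- pipe_plug: Chrome pipe plug, round thread 26 mm wide with a hexagonal head on top, 30 mm tall. Bystander. Origin: centre of its underside.
- tile: Tan ceramic tile weight, 60 x 60 x 14 mm, lying flat. Bystander. Origin: centre of its underside.
- tee: Brass tee fitting, 60 mm long, lying flat, 31 mm tall. Bystander. Origin: under the middle of its long pipe, at bench level.
- ring_gauge: Steel ring gauge, 56 mm across, 16 mm tall, lying flat. Bystander. Origin: centre of its underside.
- caliper: Steel caliper lying flat, 200 mm along its x axis, up to 10 mm thick. Bystander. Origin: centre of the underside of its beam.

How it is judged (in metres and radians):
On the way:
1. the gauge is fully down in the caddy's slot while the caddy stands on the bench (z of gauge in the frame of slot between -0.004 and 0.004 m and distance between gauge and slot below 0.006 m and angle between the z axis of gauge and the z axis of caddy, either way round below 0.12 rad and height (world z) of caddy below 0.008 m and angle between caddy's own z axis and vertical below 0.06 rad), for 0.2 s.
At the end, for the whole second after the job is handed in: Fingers hold the caddy, underside 60 to 160 mm above the bench, under 190 mm from its start, tilted under 0.09 rad, slower than 30 mm/s and 0.15 rad/s, not on the stand; gauge origin within 6 mm of the slot floor centre, within 4 mm along the slot, within 0.12 rad of its direction (z of gauge in the frame of slot between -0.004 and 0.004 m and distance between gauge and slot below 0.006 m and angle between the z axis of gauge and the z axis of caddy, either way round below 0.12 rad and height (world z) of caddy between 0.06 and 0.16 m and distance of caddy from where it was at the start of the episode below 0.19 m and angle between caddy's own z axis and vertical below 0.09 rad and linear speed of caddy below 0.03 m/s and angular speed of caddy below 0.15 rad/s and contact force between the fingers and caddy above 2 N and contact force between caddy and stand below 0.5 N); the arm keeps its last pose, push and grip.
It fails at once if another thing on the bench is moved by more than 25 mm (distance of any of union_nut, pipe_plug, tile, tee, ring_gauge, caliper from where it was at the start of the episode above 0.025 m).
It fails at once if the caddy is tipped by more than 20 degrees (angle between caddy's own z axis and vertical above 0.35 rad).
It also fails if it takes over 58 s, if anything falls off the work surface, if the arm or the gripper's body presses on something with over 40 N, if the wrist force passes 120 N, or if a joint passes its speed limit or range.

ROBOT

A 6-joint arm with a two-finger parallel gripper is mounted at the origin on the work surface. World frame = base frame: x ahead of the robot, y to its left, z up, the work surface at z = 0. Lengths are in mm, angles in rad, forces in N, time in s.
With the tool pointing down it reaches from about 275 to 1000 mm from the base axis. Payload 8.4 kg.
Tool frame: the origin (TCP) lies between the finger pads; the fingertips stand 22 mm ahead of it and the grasp point (between the pads) lies 3 mm ahead of it (r.nose_length is the z of the fingertips in the tool frame, in mm); z points along the fingers, y is the line along which they close (so a half turn about z gives the same grasp; the last joint's range is limited). The gripper opens to 85 mm and grips with 20 to 120 N. Pads are 22 mm wide; open, the fingers measure 114 mm over their backs; the gripper's body (76 mm by 85 mm) begins 54 mm behind the grasp point. The pads swing forward as they close: fully open they stand 13 mm farther back than shut.
Start: joints at [1.32, 0.353, 1.633, -0, 1.155, -0.002], TCP at [153.899, 605.758, 253.281] pointing down, gripper open.
Joint ranges: [-2.63, 2.63], [-0.92, 2.1], [0.06, 2.66], [-1.3, 4.44], [0, 2.69], [-3.02, 3.02]. Speed limits (rad/s): [2.22, 2.22, 2.79, 3.14, 3.14, 3.14].

INTERFACE

Orientations are given as [roll, pitch, yaw] about the fixed x, y, z axes, in that order (R = Rz(yaw) Ry(pitch) Rx(roll)).
In Python, from rig import r, eyes, telemetry gives the robot as it stands (r), with the cameras (eyes) and the readings (telemetry).
- The arm moves only by the tool move_tool, called after "Call:" in YAML: its name, and indented under it one key for each argument. Schema: {"type":"object","properties":{"moves":{"type":"array","items":{"type":"object","properties":{"drx":{"type":"number"},"dry":{"type":"number"},"drz":{"type":"number"},"dx":{"type":"number"},"dy":{"type":"number"},"dz":{"type":"number"},"aperture":{"type":"number"}},"additionalProperties":false,"required":["aperture"]},"minItems":1,"maxItems":5},"grip_force":{"type":"number"},"only":{"type":"string"},"quiet":{"type":"boolean"},"lines":{"type":"string"}},"required":["moves"],"additionalProperties":false}. moves is a list of rows, 1 to 5 of them, each an object with the fields drx, dry, drz (a rotation vector in fractions of the full range, 1 being 180 degrees), dx, dy, dz (the shift in fractions of the full range, 1 being 1000 mm), aperture (the opening from 0.0 (shut) to 1.0 (fully open)); a field left out counts as zero (the opening has to be given); each row shifts and turns the commanded pose from where the row before left it, along the tool's axes as they then stand; what a row does not reach is not made up. A row lasts 1/12 s, in which the tool goes at most 41.7 mm and 0.125 rad, less where a joint would pass 70% of its speed; a pose out of reach is approached as far as the arm can. The fingers move at their own pace and stop on an object; grip_force is the grip in N (left out, the last holds). Time passes only in rows, so rows that do not move let the fingers close. The tool returns the time, the measured TCP pose, the force, the opening and the grip force at its end. only (a regular expression) keeps the lines of the reply that match it, lines (a string "A,B") keeps lines A to B, and quiet returns only ok. No shift or turn number may pass 1 either way. Input that does not fit is refused with a message, and nothing moves.
- telemetry.sense(): the state, without advancing time (a new reading comes with each control period).
- eyes.grab_frame(name): name is "side" or "top"; returns the picture (480x640x3 uint8, red, green, blue); there is no depth.
- eyes.camera_params(name): a dict with "fx", "fy", "cx", "cy" (pixels), "rvec" (rotation vector, rad) and "tvec" (3), from world to camera coordinates, as OpenCV has them. Camera axes: x right, y down, z forward; pixel columns grow to the right and rows downward; lengths in mm; the calibration is good to about 2 mm. A picture is of the moment at which its call begins. camera_params takes no time and is no camera call.
- r.sign_off(): hands the job in; it is judged then, once.
The state is a dict: "clock": time; "qpos": joint angles; "qvel": joint speeds; "joint_efforts": joint torques, N m; "eef_pos": TCP position; "tcp_rot": TCP orientation; "contact_force": force on the tool from outside, world axes, zero at the start; "wrist_torque": the same for the moment, N m; "opening": opening from 0.0 (shut) to 1.0 (fully open); "grasp_force": force on a finger pad.
Only numpy, scipy, OpenCV 4.12 (cv2) and the standard library are available. Lean on these libraries where they do the work, as an engineer would, in place of code of your own. Each camera call takes 0.05 s, during which the arm holds its last target. There are 200 camera calls.

## Working session

There is one attempt and no reset: what is moved stays moved. The work goes in short steps, Python scripts to look and compute and a tool call to move; the robot and the scene stay as the last step left them, time stands still between calls to the robot, and variables do not carry over. Pictures are saved under pics/ and viewed, at most 10 in all, crops included, and the job is handed in when it is done.

```bash
ls; mkdir -p pics; python3 - <<'E'
from rig import r, eyes, telemetry
import cv2
for n in ("top","side"):
    p=eyes.camera_params(n);print(n,p)
    cv2.imwrite(f"pics/{n}0.png",eyes.grab_frame(n)[:,:,::-1])
print(telemetry.sense(), r.nose_length)
E
```

```text
pics
rig.py
top {'fx': 577.1625540443466, 'fy': 577.1625540443466, 'cx': 321.8780138527368, 'cy': 238.17860749846594, 'rvec': array([ 2.15324137, -2.17296427,  0.13863563]), 'tvec': array([ -36.87184728,  624.25687667, 1388.16429322])}
side {'fx': 531.506828285258, 'fy': 531.506828285258, 'cx': 316.6758443488333, 'cy': 238.25642831940905, 'rvec': array([ 1.07516884, -2.50335477,  0.93462105]), 'tvec': array([376.26117965, 435.95272615, 890.15727094])}
{'clock': 0.1, 'qpos': array([ 1.31958990e+00,  3.53598385e-01,  1.63408994e+00, -9.09186841e-07,
        1.15521592e+00, -2.39280751e-03]), 'qvel': array([ 9.77402130e-04, -3.02519635e-03, -3.56226815e-03, -1.72559363e-04,
        4.46870984e-04,  9.69191984e-05]), 'joint_efforts': array([ 5.05524040e-04, -6.06352544e+01, -3.42819822e+01, -6.07244345e-06,
        3.91805646e-03,  4.40013559e-05]), 'eef_pos': array([153.79961225, 605.34433444, 252.61165652]), 'tcp_rot': array([-3.14028107e+00, -2.30705439e-06,  2.89277940e+00]), 'contact_force': array([-0.08074334,  0.49974674,  0.73069879]), 'wrist_torque': array([ 0.02683413,  0.01613047, -0.00230439]), 'grasp_force': 0.0, 'opening': 0.9960578037716006} 22.0
```

View pics/top0.png

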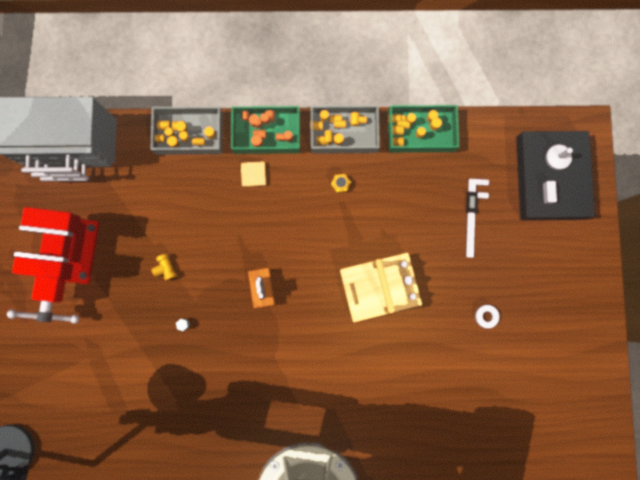

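View pics/side0.png

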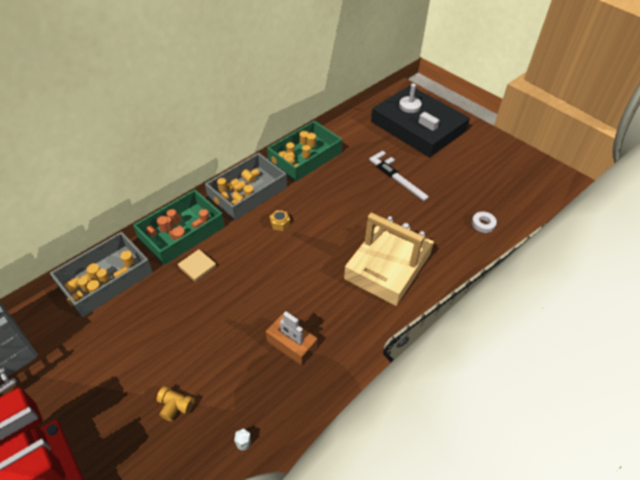

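Top view: the stand with gauge is at (261,288), the caddy at (382,287) with its slot at (354,291) and bar from (380,262) to (393,311). Side view: the stand is at (291,335), the caddy at (390,262). Next I enlarge these.

```bash
cat > h.py <<'E'
import cv2, numpy as np
from rig import r, eyes, telemetry
def cam(n):
    p=eyes.camera_params(n);K=np.array([[p['fx'],0,p['cx']],[0,p['fy'],p['cy']],[0,0,1]])
    R=cv2.Rodrigues(p['rvec'])[0];return K,R,np.array(p['tvec']).ravel()
def ray(n,uv):
    K,R,t=cam(n);d=R.T@np.linalg.solve(K,[uv[0],uv[1],1.]);return -R.T@t,d/np.linalg.norm(d)
def on(n,uv,z):
    c,d=ray(n,uv);return c+d*(z-c[2])/d[2]
def tri(a,b):
    c1,d1=ray('top',a);c2,d2=ray('side',b)
    s=np.linalg.lstsq(np.c_[d1,-d2],c2-c1,rcond=None)[0]
    p,q=c1+s[0]*d1,c2+s[1]*d2;return (p+q)/2,np.linalg.norm(p-q)
def proj(n,P):
    K,R,t=cam(n);return cv2.projectPoints(np.float64(P).reshape(-1,3),R,t,K,None)[0].reshape(-1,2)
E
python3 - <<'E'
import cv2,numpy as np
t=cv2.imread('pics/top0.png');s=cv2.imread('pics/side0.png')
f=lambda im,x,y,w,h,k:cv2.resize(im[y:y+h,x:x+w],None,fx=k,fy=k,interpolation=cv2.INTER_CUBIC)
A=np.hstack([f(t,240,260,50,37,8),f(t,335,245,100,74,4)])
B=np.hstack([f(s,260,305,66,49,6)[:294,:396],f(s,340,205,100,74,4)[:294,:400]])
c=np.zeros((592,800,3),np.uint8);c[:296]=A;c[296:590,:796]=B
cv2.imwrite('pics/crops.png',c)
E
```

```text
(no output)
```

View pics/crops.png

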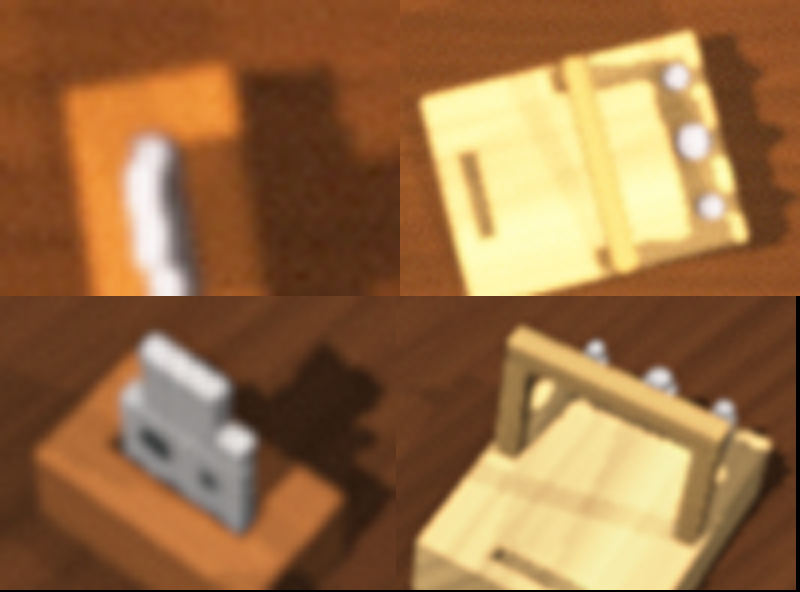

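The crops show the gauge in its stand (tab top, side view, around pixel (291,316)). They also show the caddy slot, the bar top and the block corners clearly enough for masks. Caddy +y is to the image's left, which is world +y.

```bash
python3 - <<'E'
from h import *
np.set_printoptions(precision=1,suppress=True)
t=cv2.imread('pics/top0.png');s=cv2.imread('pics/side0.png')
print('cams',ray('top',(0,0))[0],ray('side',(0,0))[0])
c=lambda x0,y0,k,X,Y,oy=0,ox=0:((X-ox+.5)/k-.5+x0,(Y-oy+.5)/k-.5+y0)
# colours
for (x,y) in [(250,285),(262,285),(350,275),(354,294),(385,285),(405,285)]: print((x,y),t[y,x],cv2.cvtColor(t,cv2.COLOR_BGR2HSV)[y,x])
h=cv2.cvtColor(t,cv2.COLOR_BGR2HSV)
# caddy
b=t.astype(int)
m=((b[:,:,2]>165)&(b[:,:,1]>130)).astype(np.uint8)
m[:, :330]=0;m[:,430:]=0;m[:245]=0;m[330:]=0
k=max(cv2.findContours(m,0,2)[0],key=cv2.contourArea)
q=cv2.boxPoints(cv2.minAreaRect(k)); print('caddy px',q)
w=np.array([on('top',p,45) for p in q]);print(w,np.linalg.norm(w-np.roll(w,1,0),axis=1),w.mean(0))
# slot dark
g=cv2.cvtColor(t,cv2.COLOR_BGR2GRAY).astype(float)
roi=g[278:312,345:366];print(roi[6:28:2].astype(int))
wt=np.clip(170-roi,0,None);Y,X=np.mgrid[278:312,345:366]
wx=(wt*X).sum()/wt.sum();wy=(wt*Y).sum()/wt.sum()
print('slot',wx,wy,on('top',(wx,wy),45),on('top',(wx,wy),27))
# bar ends etc by hand from crops
for nm,z,P in [('bar',136,[c(335,245,4,577,62,0,400),c(335,245,4,625,268,0,400)])]:
    P=[on('top',p,z) for p in P];print(nm,P,(P[0]+P[1])/2)
B=[c(340,205,4,x,y,296,396) for x,y in [(519,331),(727,435)]];print('bar side far edge',[on('side',p,136) for p in B])
G=[c(260,305,6,x,y,296) for x,y in [(152,337),(227,385)]]
print('tab side',[on('side',p,104) for p in G])
# stand mask top
for n,im,bx in (('top',t,(240,262,285,315)),):
    hh=h[bx[1]:bx[3],bx[0]:bx[2]];
    print(b[268:310:4,244:280:2,2])
E
```

```text
cams [ 453.1  -30.5 1453.2] [ 90.1 453.  954.3]
(250, 285) [ 52 119 210] [ 13 192 210]
(262, 285) [68 79 96] [12 74 96]
(350, 275) [169 244 254] [ 26  85 254]
(354, 294) [ 89 153 200] [ 17 142 200]
(385, 285) [133 232 253] [ 25 121 253]
(405, 285) [ 89 143 184] [ 17 132 184]
caddy px [[338.6 268.4]
 [408.7 250.8]
 [422.3 305.2]
 [352.2 322.7]]
[[ 548.4  -82.6   45. ]
 [ 589.9 -255.3   45. ]
 [ 457.1 -284.6   45. ]
 [ 416.7 -113.7   45. ]] [135.3 177.6 136.  175.6] [ 503.  -184.1   45. ]
[[230 232 232 226 208 174 157 150 166 200 227 234 236 236 237 238 237 238
  238 238 237]
 [220 232 233 232 220 190 155 143 151 183 221 232 236 237 237 236 236 237
  238 238 238]
 [212 230 234 233 228 206 169 148 141 162 203 228 236 237 238 238 237 238
  238 239 238]
 [190 223 234 235 233 223 192 164 151 158 193 223 234 238 240 239 240 239
  239 239 239]
 [173 220 234 238 237 233 217 186 162 152 170 206 232 238 240 239 240 240
  238 237 237]
 [145 199 230 238 239 238 227 202 174 160 164 192 223 234 238 238 238 237
  238 237 238]
 [121 178 223 237 239 238 233 215 183 161 159 169 204 228 236 237 239 240

[... 833 characters left out ...]
219 114  87  83  83  84]
 [139 134 182 228 229 229 216 208 202 221 224 216 204 125  84  87  87  89]
 [131 125 150 227 234 229 232 239 179 115 147 147 139 108  83  85  83  86]
 [127 126 135 212 239 236 245 245 145 100 133 135 139 120  91  89  87  82]
 [121 123 127 187 239 241 241 248 210 102 118 136 139 132  98  83  81  88]
 [127 128 128 157 233 241 243 246 214 116 106 138 143 141 110  90  87  88]
 [133 127 127 144 224 242 242 238 245 210 114 150 161 159 139  91  84  82]
 [119 119 118 123 193 239 242 241 229 214 226 232 233 233 218 117  82  85]
 [122 125 124 126 159 223 236 239 239 229 227 227 226 215 197 132 105 109]
 [127 126 124 127 129 155 154 139 138 128 126 127 126 129 137 141 136 138]]
```

```bash
cat > fit.py <<'E'
from h import *
def line(n,im,a,b,z,half,dark=False,thr=None):
    """centre line of a bright/dark stripe between px a,b: perpendicular profiles, weighted centroid -> world line at z"""
    a,b=np.float64(a),np.float64(b);u=(b-a)/np.linalg.norm(b-a);v=np.array([-u[1],u[0]])
    o=np.linspace(-half,half,8*half+1);pts=[]
    for s in np.linspace(.0,1.,25):
        p=a+s*(b-a)+o[:,None]*v
        f=cv2.remap(im,np.float32(p[None,:,0]),np.float32(p[None,:,1]),cv2.INTER_CUBIC)[0].astype(float)
        w=np.clip((f.max()-f if dark else f-f.min())-.5*np.ptp(f),0,None)
        pts.append(on(n,a+s*(b-a)+v*(w@o)/w.sum(),z)[:2])
    x=np.float32(pts);vx,vy,x0,y0=cv2.fitLine(x,cv2.DIST_HUBER,0,.01,.01).ravel()
    if vx<0:vx,vy=-vx,-vy
    return np.array([x0,y0]),np.arctan2(vy,vx)
def edge(n,im,a,b,z,half=3):
    g=np.abs(cv2.GaussianBlur(im,(0,0),.7).astype(np.float32))
    gx,gy=cv2.Sobel(g,cv2.CV_32F,1,0),cv2.Sobel(g,cv2.CV_32F,0,1)
    return line(n,cv2.magnitude(gx,gy),a,b,z,half)
E
python3 - <<'E'
from fit import *
np.set_printoptions(precision=2,suppress=True)
t=cv2.imread('pics/top0.png');s=cv2.imread('pics/side0.png')
G=cv2.cvtColor(t,cv2.COLOR_BGR2GRAY);R=t[:,:,2].copy();S=cv2.cvtColor(s,cv2.COLOR_BGR2GRAY)
print('slot top',line('top',G,(352.2,286),(356.3,302),45,4,True))
print('bar blue',line('top',255-t[:,:,0],(379.5,263),(389,305),136,5))
for nm,a,b in [('L',(341.5,273),(351,315)),('T',(345,267.5),(402,253.5)),('B',(360,319),(416,306)),('R',(409.5,257),(420,300))]:
    print('caddy',nm,edge('top',G,a,b,45))
for nm,a,b in [('L',(248.5,274),(252,303)),('T',(251,270.3),(266,268.3)),('R',(270.2,272),(273.5,300))]:
    print('stand',nm,edge('top',R,a,b,38))
f=lambda im,x,y,w,h,k:cv2.resize(im[y:y+h,x:x+w],None,fx=k,fy=k,interpolation=cv2.INTER_CUBIC)
c=np.hstack([f(s,275,305,35,55,10)[:550],f(t,242,260,40,55,10)[:550]])
cv2.imwrite('pics/z.png',c)
E
```

```text
slot top (array([ 487.59, -119.22], dtype=float32), np.float32(0.23950188))
bar blue (array([ 502.32, -182.64], dtype=float32), np.float32(0.21510215))
caddy L (array([492.69, -96.68], dtype=float32), np.float32(0.2311124))
caddy T (array([ 566.51, -164.79], dtype=float32), np.float32(-1.3364289))
caddy B (array([ 444.08, -220.41], dtype=float32), np.float32(-1.3231378))
caddy R (array([ 514.22, -270.14], dtype=float32), np.float32(0.22929758))
stand L (array([498.93, 133.76], dtype=float32), np.float32(0.15598758))
stand T (array([548.99, 114.59], dtype=float32), np.float32(-1.3987724))
stand R (array([501.89,  82.28], dtype=float32), np.float32(0.15477544))
```

View pics/z.png

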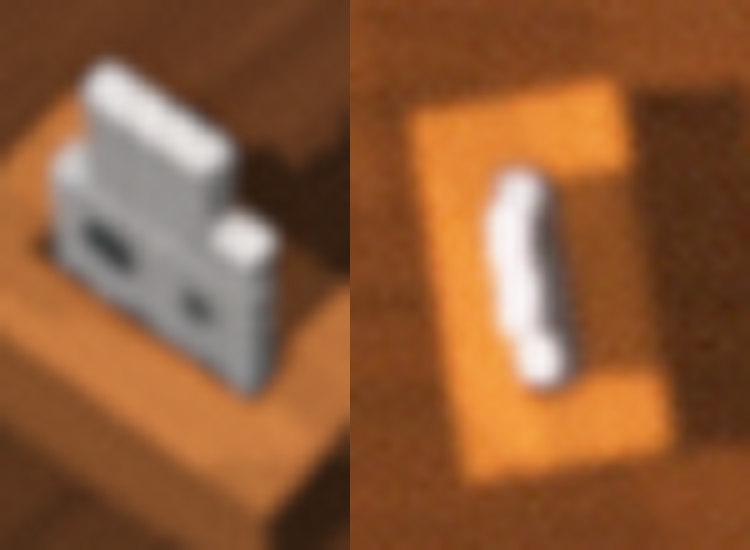

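The zoom shows the gauge tab's top face centred near (290.6,316.5) in the side view, with the shoulder on the near (−x) side. In the top view the tab is at about (257.8,284). The stand yaw is about 0.16 and the caddy yaw about 0.23.

```bash
python3 - <<'E'
from fit import *
np.set_printoptions(precision=2,suppress=True)
t=cv2.imread('pics/top0.png');s=cv2.imread('pics/side0.png')
S=cv2.cvtColor(s,cv2.COLOR_BGR2GRAY);G=cv2.cvtColor(t,cv2.COLOR_BGR2GRAY)
# tab top face: bright blob in side
m=np.zeros_like(S);m[308:325,280:302]=(S[308:325,280:302]>175)
n,l,st,ce=cv2.connectedComponentsWithStats(m);i=1+st[1:,4].argmax();print(st[i],ce[i],on('side',ce[i],104))
k=max(cv2.findContours(m,0,2)[0],key=cv2.contourArea);q=cv2.boxPoints(cv2.minAreaRect(k))
print([on('side',p,104)[:2] for p in q])
print('tab line side',line('side',S,(285.5,313),(297,320.5),104,3))
print('tab line top',line('top',G,(256.5,279.5),(258.5,290),104,3))
for z,c in ((38,(504.4,108.4)),(104,(504.4,108.4))):
  print(z,proj('top',[*c,z]),proj('side',[*c,z]))
e=np.array([np.cos(.16),np.sin(.16)])
for o in(-15,15):
  P=[*(np.array([504.4,108.4])+o*e),104];print(o,proj('top',P),proj('side',P))
E
```

```text
[284 312  13  10  56] [289.8  316.62] [503.43 110.14 104.  ]
[array([515.74, 116.03]), array([518.31, 108.35]), array([490.93, 103.93]), array([488.51, 111.55])]
tab line side (array([501.62, 109.84], dtype=float32), np.float32(0.15656455))
tab line top (array([506.67, 108.86], dtype=float32), np.float32(0.11007543))
38 [[260.55 287.26]] [[290.96 333.89]]
104 [[257.77 286.25]] [[290.15 315.76]]
-15 [[258.78 292.62]] [[296.43 319.95]]
15 [[256.77 279.89]] [[283.94 311.61]]
```

Units first: shifts go in shares of 1000 mm and turns go in shares of 180 degrees. So -0.107 rad / 3.1416 = -0.0341.

```bash
cat > d.py <<'E'
import sys,numpy as np
from rig import r, eyes, telemetry
from scipy.spatial.transform import Rotation as T
np.set_printoptions(precision=3,suppress=True)
x,y,z,yaw=map(float,sys.argv[1:5])   # target TCP world, tool yaw (tool down)
s=telemetry.sense();R=T.from_euler('xyz',s['tcp_rot'])
G=T.from_euler('xyz',[np.pi,0,yaw])
print('rot',(R.inv()*G).as_rotvec(),'shift now',R.inv().apply(np.array([x,y,z])-s['eef_pos']),'shift after rot',G.inv().apply(np.array([x,y,z])-s['eef_pos']),'t',s['clock'],'F',s['contact_force'],'q',s['qpos'])
E
```

Call:
move_tool:
  moves:
    - {"drz": -0.0318, "aperture": 0.6}
    - {"drz": -0.0318, "aperture": 0.6}
    - {"drz": -0.0318, "aperture": 0.6}
    - {"drz": -0.0341, "aperture": 0.6}

```text
clock: 0.43
eef_pos: [153.8, 605.5, 252.8]
tcp_rot: [-3.141, -0.0, -2.978]
contact_force: [0.6, -0.2, -0.0]
opening: 0.599
grasp_force: 0.0
```

```bash
python3 d.py 503.8 109.5 200 3.30
```

```text
rot [-0.001 -0.     0.005] shift now [-264.808 -546.189   53.169] shift after rot [-267.354 -544.981   52.823] t 0.4333 F [ 0.64  -0.171 -0.036] q [ 1.32   0.353  1.634 -0.     1.155 -0.414]
```

Scaled: -34.1 mm / 1000 = -0.0341, -16.6 mm / 1000 = -0.0166.

Call:
move_tool:
  moves:
    - {"dx": -0.0166, "dy": -0.0341, "aperture": 0.6}
    - {"dx": -0.0166, "dy": -0.0341, "aperture": 0.6}
    - {"dx": -0.0166, "dy": -0.0341, "aperture": 0.6}
    - {"dx": -0.0166, "dy": -0.0341, "aperture": 0.6}
    - {"dx": -0.0166, "dy": -0.0341, "aperture": 0.6}
  quiet: true

```text
ok
```

Call:
move_tool:
  moves:
    - {"dx": -0.0166, "dy": -0.0341, "aperture": 0.6}
    - {"dx": -0.0166, "dy": -0.0341, "aperture": 0.6}
    - {"dx": -0.0166, "dy": -0.0341, "aperture": 0.6}
    - {"dx": -0.0166, "dy": -0.0341, "aperture": 0.6}
    - {"dx": -0.0166, "dy": -0.0341, "aperture": 0.6}
  quiet: true

```text
ok
```

Call:
move_tool:
  moves:
    - {"dx": -0.0166, "dy": -0.0341, "aperture": 0.6}
    - {"dx": -0.0166, "dy": -0.0341, "aperture": 0.6}
    - {"dx": -0.0166, "dy": -0.0341, "aperture": 0.6}
    - {"dx": -0.0166, "dy": -0.0341, "aperture": 0.6}
    - {"dx": -0.0166, "dy": -0.0341, "aperture": 0.6}

```text
clock: 1.68
eef_pos: [480.9, 138.0, 253.2]
tcp_rot: [3.142, -0.0, -2.984]
contact_force: [0.8, 0.9, -0.6]
opening: 0.6
grasp_force: 0.0
```

```bash
python3 d.py 503.8 109.5 160 3.30
```

```text
rot [ 0. -0. -0.] shift now [-18.114 -31.763  93.196] shift after rot [-18.085 -31.767  93.2  ] t 1.6833 F [ 0.753  0.93  -0.569] q [ 0.276  0.158  1.895  0.     1.089 -1.452]
```

Call:
move_tool:
  moves:
    - {"dx": -0.009, "dy": -0.0159, "dz": 0.02, "aperture": 0.5}
    - {"dx": -0.009, "dy": -0.0159, "dz": 0.03, "aperture": 0.5}
    - {"dz": 0.03, "aperture": 0.4}
    - {"dz": 0.01, "aperture": 0.4}
    - {"aperture": 0.4}

```text
clock: 2.1
eef_pos: [501.0, 110.8, 160.7]
tcp_rot: [-3.141, -0.006, -2.984]
contact_force: [-0.1, -0.4, -0.0]
opening: 0.399
grasp_force: 0.0
```

```bash
python3 d.py 503.8 109.5 85 3.30
python3 - <<'E'
from h import *
t=eyes.grab_frame('top')[:,:,::-1];s=eyes.grab_frame('side')[:,:,::-1]
cv2.imwrite('pics/t1.png',t);cv2.imwrite('pics/s1.png',s)
f=lambda im,x,y,w,h,k:cv2.resize(im[y:y+h,x:x+w],None,fx=k,fy=k,interpolation=cv2.INTER_CUBIC)
cv2.imwrite('pics/v1.png',np.hstack([f(t,210,240,100,100,4),f(s,240,265,100,100,4)]))
E
```

```text
rot [-0.    -0.006 -0.001] shift now [-2.97  -1.654 75.701] shift after rot [-2.521 -1.673 75.717] t 2.1 F [-0.141 -0.375 -0.05 ] q [ 0.215  0.298  1.951  0.     0.899 -1.514]
```

View pics/v1.png

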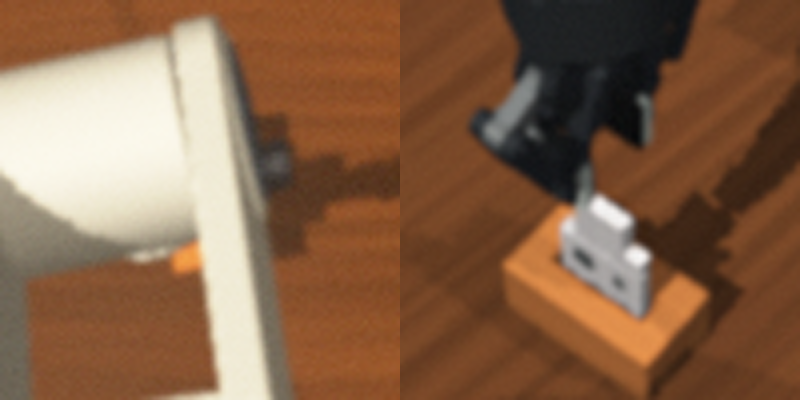

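The arm blocks the top view. The side view shows the gauge between the open fingers, so I descend.

Scaled: 25 mm / 1000 = 0.025, -1.7 mm / 1000 = -0.0017.

Call:
move_tool:
  moves:
    - {"dx": -0.0026, "dy": -0.0017, "dz": 0.025, "aperture": 0.4}
    - {"dz": 0.025, "aperture": 0.4}
    - {"dz": 0.0185, "aperture": 0.4}
    - {"aperture": 0.4}
    - {"aperture": 0.3}
  grip_force: 60

```text
clock: 2.62
eef_pos: [506.3, 110.6, 95.9]
tcp_rot: [3.142, 0.0, -2.983]
contact_force: [0.1, 0.0, -0.5]
opening: 0.303
grasp_force: 0.0
```

```bash
python3 d.py 503.8 109.5 92 3.30
```

```text
rot [0.    0.    0.001] shift now [ 2.684 -0.726  3.88 ] shift after rot [ 2.682 -0.728  3.881] t 2.6167 F [ 0.103  0.005 -0.54 ] q [ 0.212  0.402  1.985  0.     0.754 -1.518]
```

Call:
move_tool:
  moves:
    - {"aperture": 0}
    - {"aperture": 0}
    - {"aperture": 0}
    - {"aperture": 0}
    - {"aperture": 0}

```text
clock: 3.03
eef_pos: [507.4, 110.5, 96.9]
tcp_rot: [3.141, 0.003, -2.983]
contact_force: [-1.2, 0.1, 7.7]
opening: 0.079
grasp_force: 59.2
```

```bash
python3 d.py 503.8 109.5 92 3.30
```

```text
rot [ 0.     0.003 -0.   ] shift now [ 3.7   -0.423  4.883] shift after rot [ 3.683 -0.42   4.896] t 3.0333 F [-1.172  0.105  7.722] q [ 0.211  0.4    1.985  0.     0.753 -1.518]
```

Scaled: -25 mm / 1000 = -0.025, -20 mm / 1000 = -0.02, -0.073 rad / 3.1416 = -0.0232.

Call:
move_tool:
  moves:
    - {"dz": -0.01, "aperture": 0}
    - {"dz": -0.02, "aperture": 0}
    - {"dz": -0.025, "aperture": 0}
    - {"drz": -0.0232, "dz": -0.025, "aperture": 0}
    - {"aperture": 0}

```text
clock: 3.45
eef_pos: [508.7, 110.6, 180.3]
tcp_rot: [-3.141, 0.008, -2.906]
contact_force: [1.2, 0.7, -2.1]
opening: 0.084
grasp_force: 58.9
```

```bash
python3 d.py 491.4 -118.1 170 3.3726
```

```text
rot [-0.     0.008  0.004] shift now [  70.151 -218.396    9.845] shift after rot [  69.179 -218.683   10.337] t 3.45 F [ 1.248  0.731 -2.132] q [ 0.211  0.275  1.929 -0.     0.93  -1.595]
```

Scaled: -24.3 mm / 1000 = -0.0243, 7.7 mm / 1000 = 0.0077.

Call:
move_tool:
  moves:
    - {"dx": 0.0077, "dy": -0.0243, "aperture": 0}
    - {"dx": 0.0077, "dy": -0.0243, "aperture": 0}
    - {"dx": 0.0077, "dy": -0.0243, "aperture": 0}
    - {"dx": 0.0077, "dy": -0.0243, "aperture": 0}
    - {"dx": 0.0077, "dy": -0.0243, "aperture": 0}
  quiet: true

```text
ok
```

Call:
move_tool:
  moves:
    - {"dx": 0.0077, "dy": -0.0243, "aperture": 0}
    - {"dx": 0.0077, "dy": -0.0243, "aperture": 0}
    - {"dx": 0.0077, "dy": -0.0243, "aperture": 0}
    - {"dx": 0.0077, "dy": -0.0243, "aperture": 0}
    - {"aperture": 0}

```text
clock: 4.28
eef_pos: [488.3, -122.0, 175.2]
tcp_rot: [-3.14, 0.0, -2.913]
contact_force: [-0.2, 0.4, -2.3]
opening: 0.082
grasp_force: 59.3
```

Call:
move_tool:
  moves:
    - {"aperture": 0}
    - {"aperture": 0}

```text
clock: 4.45
eef_pos: [488.4, -118.5, 174.9]
tcp_rot: [3.141, -0.0, -2.912]
contact_force: [-0.9, 0.2, -2.1]
opening: 0.085
grasp_force: 59.3
```

```bash
python3 d.py 491.4 -118.1 170 3.3726
python3 - <<'E'
from h import *
t=eyes.grab_frame('top')[:,:,::-1];s=eyes.grab_frame('side')[:,:,::-1]
cv2.imwrite('pics/t2.png',t);cv2.imwrite('pics/s2.png',s)
f=lambda im,x,y,w,h,k:cv2.resize(im[y:y+h,x:x+w],None,fx=k,fy=k,interpolation=cv2.INTER_CUBIC)
cv2.imwrite('pics/v2.png',np.hstack([f(t,310,230,75,100,4),f(s,320,190,125,125,4)[:400]]))
E
```

```text
rot [ 0.    -0.    -0.001] shift now [-2.98  -0.314  4.909] shift after rot [-2.98  -0.316  4.909] t 4.45 F [-0.889  0.235 -2.064] q [-0.241  0.26   1.965  0.     0.916 -2.042]
```

View pics/v2.png

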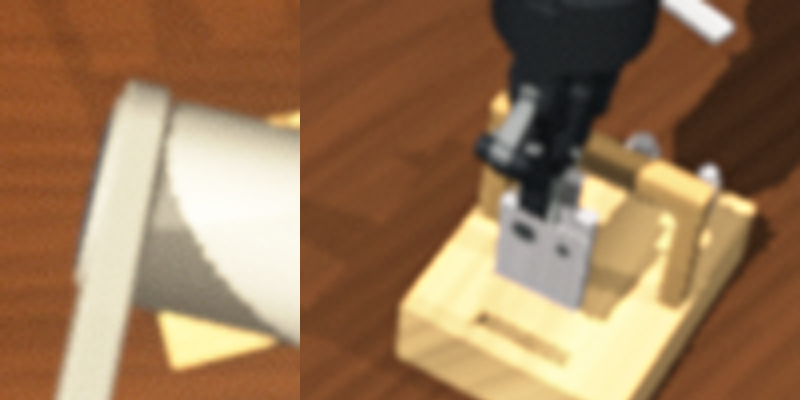

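Side view: the gauge hangs upright in the fingers just above the slot, with its bottom corners near crop (497,268) and (583,305). The slot runs from (478,318) to (568,360). One zoom for precise corners.

```bash
python3 - <<'E'
from h import *
s=cv2.imread('pics/s2.png')
cv2.imwrite('pics/v3.png',cv2.resize(s[232:287,355:405],None,fx=10,fy=10,interpolation=cv2.INTER_CUBIC))
np.set_printoptions(precision=1,suppress=True)
c=np.array([488.0,-118.9]);u=np.array([.9734,.229]);v=np.array([-.229,.9734])
C=lambda p:(p-[355,232]+.5)*10-.5
for a,b in((-26.3,-5.3),(-26.3,5.3),(26.3,5.3),(26.3,-5.3)): print('slot',a,b,C(proj('side',[*(c+a*u+b*v),44])))
g=np.array([488.4,-118.5])-3.5*u
for a,b in((-25,-4),(-25,4),(25,4),(25,-4)): print('g',a,b,C(proj('side',[*(g+a*u+b*v),86])))
E
```

```text
slot -26.3 -5.3 [[325.6 456.9]]
slot -26.3 5.3 [[302.1 490.6]]
slot 26.3 5.3 [[ 86. 381.]]
slot 26.3 -5.3 [[110.4 348.4]]
g -25 -4 [[352.6 344.7]]
g -25 4 [[334.4 370.5]]
g 25 4 [[122.5 265.1]]
g 25 -4 [[141.2 240.2]]
```

View pics/v3.png

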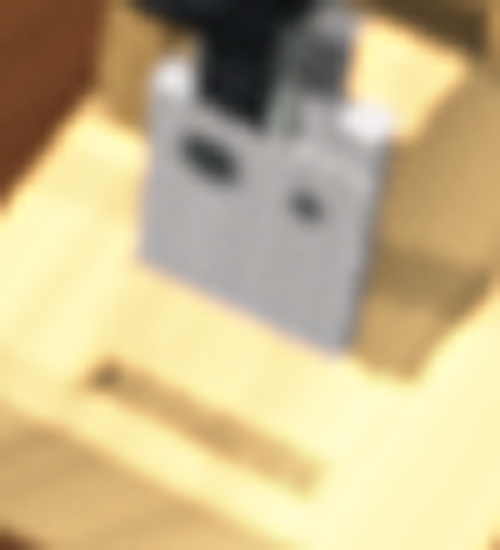

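The slot image matches its predicted corners to within a pixel. The gauge's bottom edge is slightly off the prediction, at (140,262) to (342,353) in the zoom, so I check its tilt with edge fits.

```bash
python3 - <<'E'
from h import *
np.set_printoptions(precision=2,suppress=True)
s=cv2.imread('pics/s2.png');hs=cv2.cvtColor(s,cv2.COLOR_BGR2HSV)
m=((hs[:,:,1]<60)).astype(np.uint8)
m[:240]=0;m[270:]=0;m[:,:366]=0;m[:,396:]=0
print(hs[240:270:2,364:398:2,1])
def cross(a,b,N=20):  # sub-pixel saturation crossing from a (inside) to b (outside), list
    S=cv2.GaussianBlur(hs[:,:,1],(0,0),.6).astype(np.float32)
    w=np.linspace(0,1,81)[:,None];p=a+(b-a)*w
    f=cv2.remap(S,np.float32(p[None,:,0]),np.float32(p[None,:,1]),cv2.INTER_LINEAR)[0]
    g=np.diff(f);i=g.argmax();return p[i]
Z=lambda x,y:np.array([(x+.5)/10-.5+355,(y+.5)/10-.5+232])
def fit(A,B,dx,dy):
    P=[cross(Z(*(np.array(A)*(1-k)+np.array(B)*k-[dx,dy])),Z(*(np.array(A)*(1-k)+np.array(B)*k+[dx,dy]))) for k in np.linspace(0,1,15)]
    l=cv2.fitLine(np.float32(P),cv2.DIST_HUBER,0,.01,.01).ravel();return l
bot=fit((165,272),(320,343),-12,27);lef=fit((150,120),(142,245),-30,0);rig=fit((385,170),(352,320),30,0)
def X(l,k):
    s=np.linalg.solve(np.c_[l[:2],-k[:2]],k[2:]-l[2:]);return l[2:]+s[0]*l[:2]
bl,br=X(bot,lef),X(bot,rig)
print('dirs',[np.degrees(np.arctan2(l[1],l[0])) for l in(bot,lef,rig)],'bl',bl,'br',br)
u=np.array([.9734,.229]);v=np.array([-.229,.9734]);g=np.array([488.4,-118.5])-3.5*u
q=proj('side',[[*(g+a*u+b*v),z] for a,b,z in((25,4,86),(-25,4,86),(25,4,146),(-25,-4,86),(-25,-4,160),(-25,4,160))])
dd=lambda a,b:np.degrees(np.arctan2(*(b-a)[::-1]))
print('pred',q[:2],'bot',dd(q[0],q[1]),'left',dd(q[2],q[0]),'right back',dd(q[4],q[3]),'right front',dd(q[5],q[1]))
for z in(82,86,90): print(z,on('side',bl,z),on('side',br,z))
# observed corners intersected with the vertical plane of the front face (normal v through g+4v)
for p in(bl,br):
    c,d=ray('side',p);n=np.array([*v,0]);k=n@(np.array([*(g+4*v),0])-c)/(n@d);P=c+k*d;print('in plane: u',(P[:2]-g)@u,'z',P[2])
E
```

```text
[[149 134 135  35   5   4  38  28  32  10   7   3  16  93  69  79  83]
 [125 132 134  35   4   7   3  24  32   7   8   8   7  32  31  65  89]
 [ 88 116 122  28   7   6   8   6   3   7   6   6   7   5   3  45 103]
 [ 62  62  81  30   5   9   2   5   9   7   9   7   6   6   7  81 121]
 [ 77  73  75  24   6   2  16   2   9   9   7   7   7   7   8  97 120]
 [ 79  86  87  15  10   6   4   4   9   9   6   8   7   7  14 108 119]
 [ 79  91  80  10   7   7   8   7   7   7   4   2   9   7  34 117 119]
 [ 73  79  70   7   9   7   7   6   6  10   8   9   6   7  57 117 117]
 [ 74  67  60   6   7   6   7   7   7   6   6   7   9   6  68 120 119]
 [ 65  69  73  34   9   4   6   7   7   7   7   9   7   8  85 122 120]
 [ 62  68  81  83  67  34   9   7   6   9   7   7   9  14 101 122 119]
 [ 67  77  85  87  81  80  63  32   7   7   4   7   6  29 116 118 119]
 [ 71  83  88  82  78  80  80  73  62  30   7   4   5  49 117 114 116]
 [ 82  91  87  80  81  81  76  75  75  80  62  33  12  85 118 115 118]
 [112 121 104  89  80  76  75  73  72  80  79  71  59  90 114 116 119]]
dirs [np.float32(26.862406), np.float32(-84.06241), np.float32(-80.45573)] bl [368.69 257.47] br [389.32 267.91]
pred [[366.8  258.06]
 [387.99 268.6 ]] bot 26.434935880612567 left 97.79426565418136 right back 100.93436498381834 right front 100.76236569838154
82 [ 508.7  -116.35   82.  ] [ 460.73 -127.13   82.  ]
86 [ 506.78 -113.74   86.  ] [ 459.03 -124.47   86.  ]
90 [ 504.86 -111.13   90.  ] [ 457.33 -121.81   90.  ]
in plane: u 20.957389444284114 z 90.80277461914977
in plane: u -27.53438035279029 z 90.138577435863
```

```bash
cat > meas.py <<'E'
from h import *
np.set_printoptions(precision=2,suppress=True)
s=eyes.grab_frame('side')[:,:,::-1].copy();st=telemetry.sense();print(st['clock'],st['eef_pos'],st['tcp_rot'])
S=cv2.GaussianBlur(cv2.cvtColor(s,cv2.COLOR_BGR2HSV)[:,:,1],(0,0),.6).astype(np.float32)
u=np.array([.9734,.229]);v=np.array([-.229,.9734]);g=st['eef_pos'][:2]
H=st['eef_pos'][2]-86.5;o=-5.
q=proj('side',[[*(g+(a+o)*u+4*v),H+z] for a,z in((25,0),(-25,0),(25,50),(-25,60))])
def cross(p,n):
    w=np.linspace(-3,3,121)[:,None];x=p+n*w
    f=cv2.remap(S,np.float32(x[None,:,0]),np.float32(x[None,:,1]),cv2.INTER_LINEAR)[0]
    return x[np.diff(f).argmax()]
def fit(a,b,side):
    d=(b-a)/np.linalg.norm(b-a);n=np.array([-d[1],d[0]])*side
    P=[cross(a+(b-a)*k,n) for k in np.linspace(.15,.85,15)]
    return cv2.fitLine(np.float32(P),cv2.DIST_HUBER,0,.01,.01).ravel()
bot,lef,rig=fit(q[0],q[1],1),fit(q[0],q[2],-1),fit(q[1],q[3],1)
def X(l,k):
    w=np.linalg.solve(np.c_[l[:2],-k[:2]],k[2:]-l[2:]);return l[2:]+w[0]*l[:2]
for p in(X(bot,lef),X(bot,rig)):
    c,d=ray('side',p);n=np.array([*v,0]);k=n@(np.array([*(g+4*v),0])-c)/(n@d);P=c+k*d
    print('px',p,'u rel TCP',(P[:2]-g)@u,'z rel TCP',P[2]-st['eef_pos'][2])
E
python3 meas.py; python3 d.py 491.4 -118.1 170 3.3726
```

```text
4.6 [ 488.63 -117.84  174.82] [ 3.14 -0.   -2.91]
px [368.27 257.6 ] u rel TCP 17.72614041085307 z rel TCP -84.28711042135603
px [389.12 268.19] u rel TCP -31.309771340643486 z rel TCP -85.03501210982995
rot [ 0.    -0.     0.001] shift now [-2.633 -0.893  4.818] shift after rot [-2.633 -0.889  4.818] t 4.6 F [-0.148  0.101 -2.447] q [-0.24   0.26   1.965  0.     0.916 -2.043]
```

Scaled: 19 mm / 1000 = 0.019, 15 mm / 1000 = 0.015.

Call:
move_tool:
  moves:
    - {"dx": -0.006, "dz": 0.015, "aperture": 0}
    - {"dz": 0.019, "aperture": 0}
    - {"aperture": 0}
    - {"aperture": 0}
    - {"aperture": 0}

```text
clock: 5.02
eef_pos: [494.7, -117.0, 141.3]
tcp_rot: [-3.142, 0.0, -2.91]
contact_force: [-0.5, -0.4, -1.8]
opening: 0.082
grasp_force: 59.2
```

```bash
python3 meas.py; python3 d.py 494.6 -117.3 136 3.3726
```

```text
5.0667 [ 494.93 -117.16  141.61] [-3.14  0.   -2.91]
px [364.73 266.88] u rel TCP 16.897551547311416 z rel TCP -87.49112575378223
px [384.72 276.72] u rel TCP -31.361716000442154 z rel TCP -86.68398357018606
rot [-0.     0.001  0.001] shift now [ 0.359 -0.063  5.607] shift after rot [ 0.355 -0.065  5.607] t 5.0667 F [-0.004 -0.449 -2.544] q [-0.235  0.317  1.979 -0.     0.845 -2.038]
```

```bash
python3 - <<'E'
from h import *
s=eyes.grab_frame('side')[:,:,::-1].copy()
cv2.imwrite('pics/v4.png',cv2.resize(s[232:287,350:405],None,fx=10,fy=10,interpolation=cv2.INTER_CUBIC))
E
```

```text
(no output)
```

View pics/v4.png

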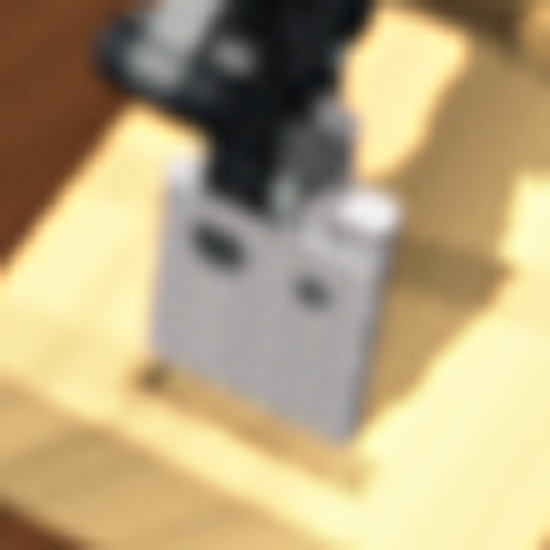

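The gauge's bottom edge lies in line over the slot along its length. The shift still needed in the image is purely vertical. I descend with force checks.

Scaled: 4 mm / 1000 = 0.004.

Call:
move_tool:
  moves:
    - {"dz": 0.004, "aperture": 0}
    - {"dz": 0.004, "aperture": 0}
    - {"aperture": 0}

```text
clock: 5.37
eef_pos: [495.1, -117.5, 133.5]
tcp_rot: [-3.141, 0.001, -2.911]
contact_force: [-2.2, 0.2, 8.5]
opening: 0.082
grasp_force: 61.0
```

Call:
move_tool:
  moves:
    - {"dz": 0.004, "aperture": 0}
    - {"dz": 0.002, "aperture": 0}
    - {"aperture": 0}

```text
clock: 5.62
eef_pos: [496.2, -118.1, 132.1]
tcp_rot: [-3.14, 0.003, -2.911]
contact_force: [-18.6, 1.6, 63.8]
opening: 0.077
grasp_force: 69.7
```

Contact came at TCP z≈133, so the gauge bottom is about 88 mm below the TCP. I back off and use that height to get its exact u and v from the side view.

Units first: shifts go in shares of 1000 mm and turns go in shares of 180 degrees. So -5 mm / 1000 = -0.005.

Call:
move_tool:
  moves:
    - {"dz": -0.005, "aperture": 0}
    - {"aperture": 0}
    - {"aperture": 0}

```text
clock: 5.87
eef_pos: [495.5, -117.8, 133.2]
tcp_rot: [-3.14, 0.002, -2.911]
contact_force: [-3.7, 0.5, 19.4]
opening: 0.085
grasp_force: 62.7
```

```bash
cat >> meas.py <<'E'
c=np.array([488.0,-118.9])
for L in (87,88,89):
    A=[on('side',p,st['eef_pos'][2]-L)[:2] for p in(X(bot,lef),X(bot,rig))];M=(A[0]+A[1])/2-4*v
    d=A[0]-A[1];print(L,'gauge-slot u,v',(M-c)@u,(M-c)@v,'yaw',np.arctan2(d[1],d[0]),'len',np.linalg.norm(d),'gauge-TCP u,v',(M-g)@u,(M-g)@v)
cv2.imwrite('pics/last.png',s)
E
python3 meas.py; python3 d.py 494.6 -117.3 136 3.3726
python3 - <<'E'
from fit import *
s=cv2.imread('pics/s2.png');S=cv2.cvtColor(s,cv2.COLOR_BGR2GRAY);B=s[:,:,0].copy()
c=np.array([488.0,-118.9]);u=np.array([.9734,.229]);v=np.array([-.229,.9734])
# slot edges in the side view before insertion: front (+v) lip and the dark band
from h import *
def ed(a0,b0,a1,b1,h=3):
    q=proj('side',[[*(c+a0*u+b0*v),45],[*(c+a1*u+b1*v),45]]);p,y=edge('side',B,q[0],q[1],45,h);d=p-c;return d@u,d@v,y
print('front lip(+5.3..7.3)',ed(-20,5.3,20,5.3,2));print('back lip(-5.3..-7.3)',ed(-20,-5.3,20,-5.3,2))
print('dark band',[ (p-c)@v for p,y in [line('side',B,*proj('side',[[*(c-18*u),45],[*(c+18*u),45]]),45,6,True)]])
for y in range(-32,33,2): 
    q=proj('side',[[*(c+y*u-2*v),45]])[0]; print(y,int(B[int(round(q[1])),int(round(q[0]))]),end='; ')
E
```

```text
5.9167 [ 495.57 -117.75  133.24] [-3.14  0.   -2.91]
px [364.43 269.07] u rel TCP 16.726693192027845 z rel TCP -87.85838141857482
px [383.86 278.48] u rel TCP -30.40596024021981 z rel TCP -86.47639395935107
87 gauge-slot u,v 0.7260499468350045 -0.5000445085583168 yaw 0.2520311108196327 len 46.744315150910666 gauge-TCP u,v -6.904797729413043 0.11839052406353037
88 gauge-slot u,v 1.0091262081756682 -1.209556221399917 yaw 0.25203111081963225 len 46.795792010310066 gauge-TCP u,v -6.62172146807238 -0.5911211887780699
89 gauge-slot u,v 1.2922024695163579 -1.9190679342414065 yaw 0.25203111081963275 len 46.8472688697093 gauge-TCP u,v -6.33864520673169 -1.3006329016195592
rot [-0.001  0.002  0.   ] shift now [ 0.833  0.661 -2.766] shift after rot [ 0.84   0.664 -2.763] t 5.9167 F [-3.581 -0.918 18.631] q [-0.236  0.33   1.984 -0.     0.825 -2.038]
front lip(+5.3..7.3) (np.float64(5.260269549560548), np.float64(7.868884737548834), np.float32(0.21250561))
back lip(-5.3..-7.3) (np.float64(-3.324851445007323), np.float64(-3.5324147085571234), np.float32(0.22912079))
dark band [np.float64(2.271269352111822)]
-32 199; -30 191; -28 169; -26 150; -24 141; -22 160; -20 144; -18 146; -16 135; -14 143; -12 143; -10 131; -8 139; -6 124; -4 133; -2 127; 0 127; 2 143; 4 129; 6 134; 8 125; 10 136; 12 136; 14 123; 16 126; 18 119; 20 127; 22 127; 24 108; 26 142; 28 156; 30 184; 32 184;
```

Scaled: -3 mm / 1000 = -0.003, 2 mm / 1000 = 0.002.

Call:
move_tool:
  moves:
    - {"dz": -0.003, "aperture": 0}
    - {"dx": 0.0005, "dy": 0.002, "aperture": 0}
    - {"aperture": 0}
    - {"aperture": 0}

```text
clock: 6.25
eef_pos: [493.1, -115.3, 134.2]
tcp_rot: [3.141, -0.001, -2.91]
contact_force: [0.7, -0.6, -2.0]
opening: 0.081
grasp_force: 59.6
```

Call:
move_tool:
  moves:
    - {"dz": 0.002, "aperture": 0}
    - {"dz": 0.002, "aperture": 0}
    - {"aperture": 0}
    - {"aperture": 0}

```text
clock: 6.58
eef_pos: [493.1, -115.6, 130.3]
tcp_rot: [3.142, -0.001, -2.91]
contact_force: [-1.7, -2.1, -0.6]
opening: 0.079
grasp_force: 60.1
```

It is entering: z=130.3 with hardly any force.

Scaled: 3 mm / 1000 = 0.003.

Call:
move_tool:
  moves:
    - {"dz": 0.003, "aperture": 0}
    - {"dz": 0.003, "aperture": 0}
    - {"aperture": 0}

```text
clock: 6.83
eef_pos: [493.2, -115.6, 123.9]
tcp_rot: [3.141, -0.001, -2.91]
contact_force: [-0.1, -0.7, -3.2]
opening: 0.086
grasp_force: 59.8
```

Call:
move_tool:
  moves:
    - {"dz": 0.004, "aperture": 0}
    - {"dz": 0.004, "aperture": 0}
    - {"aperture": 0}

```text
clock: 7.08
eef_pos: [493.4, -115.5, 115.9]
tcp_rot: [3.141, -0.0, -2.91]
contact_force: [-0.2, -2.0, -3.6]
opening: 0.084
grasp_force: 59.7
```

Scaled: 5 mm / 1000 = 0.005, 4 mm / 1000 = 0.004.

Call:
move_tool:
  moves:
    - {"dz": 0.005, "aperture": 0}
    - {"dz": 0.005, "aperture": 0}
    - {"dz": 0.004, "aperture": 0}
    - {"aperture": 0}

```text
clock: 7.42
eef_pos: [493.5, -115.5, 101.9]
tcp_rot: [3.141, -0.0, -2.91]
contact_force: [0.7, -1.1, -3.1]
opening: 0.082
grasp_force: 59.8
```

Call:
move_tool:
  moves:
    - {"dz": 0.0015, "aperture": 0}
    - {"dz": 0.0015, "aperture": 0}
    - {"dz": 0.001, "aperture": 0}
    - {"aperture": 0}
    - {"aperture": 0}

```text
clock: 7.83
eef_pos: [493.6, -115.5, 98.9]
tcp_rot: [-3.142, 0.0, -2.91]
contact_force: [-2.1, -0.6, 0.2]
opening: 0.084
grasp_force: 60.2
```

Scaled: 1.2 mm / 1000 = 0.0012, 1 mm / 1000 = 0.001.

Call:
move_tool:
  moves:
    - {"dz": 0.0012, "aperture": 0}
    - {"dz": 0.001, "aperture": 0}
    - {"aperture": 0}
    - {"aperture": 0}
  grip_force: 25

```text
clock: 8.17
eef_pos: [493.8, -115.7, 98.7]
tcp_rot: [-3.141, 0.001, -2.91]
contact_force: [-9.4, -0.8, 28.2]
opening: 0.084
grasp_force: 64.8
```

The gauge seated at TCP z 98.7 with a 28 N reaction, which matches the expected home height. I release and rise.

Scaled: -10 mm / 1000 = -0.01, -2 mm / 1000 = -0.002.

Call:
move_tool:
  moves:
    - {"dz": -0.002, "aperture": 0}
    - {"aperture": 0.4}
    - {"aperture": 0.4}
    - {"aperture": 0.4}
    - {"dz": -0.01, "aperture": 0.4}

```text
clock: 8.58
eef_pos: [492.5, -115.2, 107.3]
tcp_rot: [3.14, -0.003, -2.91]
contact_force: [-1.3, -0.1, 0.3]
opening: 0.403
grasp_force: 0.0
```

Call:
move_tool:
  moves:
    - {"dz": -0.02, "aperture": 0.45}
    - {"dz": -0.03, "aperture": 0.45}
    - {"dz": -0.015, "aperture": 0.45}
    - {"aperture": 0.45}
    - {"aperture": 0.45}

```text
clock: 9.0
eef_pos: [494.2, -115.6, 174.7]
tcp_rot: [-3.141, 0.002, -2.91]
contact_force: [0.2, -0.2, -0.3]
opening: 0.447
grasp_force: 0.0
```

```bash
python3 d.py 502 -181.7 170 3.3726
```

```text
rot [-0.001  0.002  0.   ] shift now [  7.527 -66.107   4.716] shift after rot [  7.501 -66.113   4.666] t 9.0 F [ 0.227 -0.162 -0.272] q [-0.233  0.266  1.957  0.     0.916 -2.035]
```

Scaled: -22 mm / 1000 = -0.022, 2.5 mm / 1000 = 0.0025.

Call:
move_tool:
  moves:
    - {"dx": 0.0025, "dy": -0.022, "aperture": 0.45}
    - {"dx": 0.0025, "dy": -0.022, "aperture": 0.45}
    - {"dx": 0.0025, "dy": -0.022, "aperture": 0.45}
    - {"aperture": 0.45}
    - {"aperture": 0.45}

```text
clock: 9.42
eef_pos: [500.7, -181.9, 172.4]
tcp_rot: [3.14, -0.002, -2.912]
contact_force: [-1.3, 0.2, 0.3]
opening: 0.453
grasp_force: 0.0
```

```bash
python3 d.py 502 -181.7 125 3.3726
python3 - <<'E'
from h import *
np.set_printoptions(precision=1,suppress=True)
t=eyes.grab_frame('top')[:,:,::-1];s=eyes.grab_frame('side')[:,:,::-1].copy()
f=lambda im,x,y,w,h,k:cv2.resize(im[y:y+h,x:x+w],None,fx=k,fy=k,interpolation=cv2.INTER_CUBIC)
cv2.imwrite('pics/s5.png',s)
cv2.imwrite('pics/v5.png',f(s,335,190,110,120,5))
c=np.array([487.2,-117]);u=np.array([.9734,.229]);v=np.array([-.229,.9734])
P=[[*(c+a*u+b*v),z] for a,b,z in((15,4,106),(15,-4,106),(-15,-4,106),(-15,4,106),(-25,4,84))]
print((proj('side',P)-[335,190]+.5)*5)
E
```

```text
rot [ 0.001 -0.002 -0.002] shift now [-1.433 -0.154 47.387] shift after rot [-1.352 -0.098 47.39 ] t 9.4167 F [-1.332  0.198  0.262] q [-0.351  0.308  1.904  0.     0.932 -2.152]
[[179.1 323. ]
 [188.6 310.4]
 [252.8 341.9]
 [243.5 354.7]
 [259.2 398.4]]
```

View pics/v5.png

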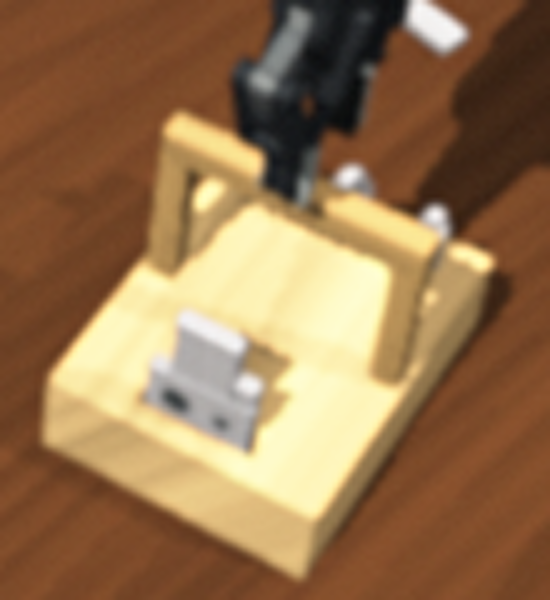

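The gauge sits home: its tab corners at (178,322) and (248,348) match the predicted seated pose. The fingers straddle the bar's middle, so I descend and grip.

Scaled: 20 mm / 1000 = 0.02, 15 mm / 1000 = 0.015.

Call:
move_tool:
  moves:
    - {"dz": 0.015, "aperture": 0.45}
    - {"dz": 0.02, "aperture": 0.45}
    - {"dz": 0.012, "aperture": 0.45}
    - {"aperture": 0.45}
    - {"aperture": 0.45}

```text
clock: 9.93
eef_pos: [500.7, -180.5, 126.0]
tcp_rot: [3.14, -0.002, -2.91]
contact_force: [-0.1, 0.4, 0.2]
opening: 0.447
grasp_force: 0.0
```

```bash
python3 d.py 502 -181.7 125 3.3726
```

```text
rot [ 0.001 -0.002  0.001] shift now [-0.968 -1.453  1.007] shift after rot [-0.968 -1.45   1.01 ] t 9.9333 F [-0.053  0.406  0.176] q [-0.349  0.373  1.937  0.     0.834 -2.152]
```

Call:
move_tool:
  moves:
    - {"aperture": 0}
    - {"aperture": 0}
    - {"aperture": 0}
    - {"aperture": 0}
    - {"aperture": 0}
  grip_force: 90

```text
clock: 10.35
eef_pos: [502.1, -181.7, 127.5]
tcp_rot: [-3.141, 0.002, -2.91]
contact_force: [0.4, 0.9, 6.4]
opening: 0.152
grasp_force: 89.4
```

```bash
python3 d.py 502 -181.7 125 3.3726
```

```text
rot [-0.001  0.002  0.   ] shift now [ 0.135 -0.01   2.503] shift after rot [ 0.131 -0.012  2.503] t 10.35 F [0.367 0.924 6.418] q [-0.35   0.371  1.935  0.     0.833 -2.152]
```

Gripped; I lift gently by 100 mm.

Scaled: -8 mm / 1000 = -0.008, -7 mm / 1000 = -0.007.

Call:
move_tool:
  moves:
    - {"dz": -0.002, "aperture": 0}
    - {"dz": -0.005, "aperture": 0}
    - {"dz": -0.007, "aperture": 0}
    - {"dz": -0.008, "aperture": 0}
    - {"dz": -0.008, "aperture": 0}

```text
clock: 10.77
eef_pos: [501.0, -181.4, 157.1]
tcp_rot: [3.141, -0.001, -2.91]
contact_force: [-0.2, 0.3, -6.7]
opening: 0.146
grasp_force: 87.8
```

Call:
move_tool:
  moves:
    - {"dz": -0.008, "aperture": 0}
    - {"dz": -0.008, "aperture": 0}
    - {"dz": -0.008, "aperture": 0}
    - {"dz": -0.008, "aperture": 0}
    - {"dz": -0.008, "aperture": 0}

```text
clock: 11.18
eef_pos: [501.3, -181.5, 197.5]
tcp_rot: [-3.142, 0.0, -2.91]
contact_force: [-0.1, 0.5, -6.2]
opening: 0.148
grasp_force: 87.8
```

Call:
move_tool:
  moves:
    - {"dz": -0.008, "aperture": 0}
    - {"dz": -0.008, "aperture": 0}
    - {"dz": -0.008, "aperture": 0}
    - {"dz": -0.005, "aperture": 0}
    - {"dz": -0.003, "aperture": 0}

```text
clock: 11.6
eef_pos: [501.7, -181.6, 229.5]
tcp_rot: [-3.141, 0.001, -2.91]
contact_force: [1.0, -0.7, -7.0]
opening: 0.148
grasp_force: 87.9
```

Call:
move_tool:
  moves:
    - {"aperture": 0}
    - {"aperture": 0}
    - {"aperture": 0}
    - {"aperture": 0}
    - {"aperture": 0}

```text
clock: 12.02
eef_pos: [501.2, -181.4, 228.2]
tcp_rot: [3.141, -0.001, -2.91]
contact_force: [-0.2, -0.6, -8.2]
opening: 0.149
grasp_force: 87.9
```

```bash
python3 - <<'E'
from h import *
np.set_printoptions(precision=1,suppress=True)
s=eyes.grab_frame('side')[:,:,::-1].copy()
cv2.imwrite('pics/v6.png',cv2.resize(s[130:290,320:450],None,fx=3.7,fy=3.7,interpolation=cv2.INTER_CUBIC))
print(telemetry.sense())
E
```

```text
{'clock': 12.0667, 'qpos': array([-0.4,  0.2,  1.9, -0. ,  1. , -2.2]), 'qvel': array([-0., -0., -0.,  0.,  0., -0.]), 'joint_efforts': array([ -0. , -53.8, -34.8,   0. ,   0. ,  -0. ]), 'eef_pos': array([ 501.2, -181.4,  228.2]), 'tcp_rot': array([ 3.1, -0. , -2.9]), 'contact_force': array([ 0.1,  0.9, -6.8]), 'wrist_torque': array([-0.,  0.,  0.]), 'grasp_force': 87.89409399032593, 'opening': 0.14677496497312753}
```

View pics/v6.png

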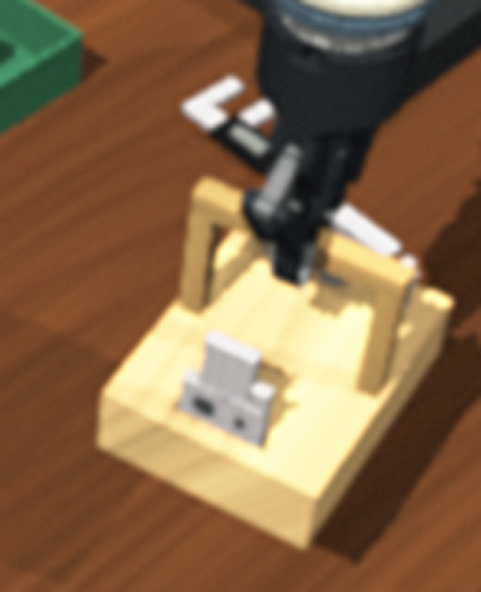

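The caddy hangs clear with the gauge in its slot at (228,390). I check level numerically: front top corners at about (102,398) and (312,497), right-rear at about (452,300).

```bash
python3 - <<'E'
from h import *
np.set_printoptions(precision=1,suppress=True)
u=np.array([.9734,.229]);v=np.array([-.229,.9734]);c=np.array([501.7,-181.9])
for h in(98,101):
    P=[[*(c+a*u+b*v),45+h] for a,b in((65,85),(-65,85),(-65,-85))]
    print(h,((proj('side',P)-[320,130]+.5)*3.7).tolist())
E
```

```text
98 [[102.26699347786382, 396.73116913894216], [315.90166219027725, 501.07324972821687], [450.7621248493818, 304.38516657978187]]
101 [[102.58199567566629, 393.13133279052386], [316.70489217085174, 497.54748075732215], [451.77242346005744, 300.75472231886414]]
```

Level to within about 1 px, so I hand it in.

```bash
python3 -c "
from rig import r, eyes, telemetry
print(r.sign_off())"
```

```text
the job is handed in; nothing more can be done
None
```

The gauge is fully down in the caddy's slot and the arm is holding the caddy by its bar, level and still, about 10 cm above the bench; I have handed the job in (no verdict was returned).

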